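# Fit the tanged return spring on a spring rod

### The job

Fit the return spring with the inward-bent tang onto the upright rod of the flanged unit, tang end down, until it sits fully home on the housing. Its tang must pass the keyways of two collars on the rod: wherever it snags, keep only a light push on it and twist the spring slightly until it drops through; never force it. Let go of it and leave the other parts and tools where they are.

Things in the scene. Friction and masses are not known exactly. Their poses are not given: they have to be found in the camera images.
- spring: Steel compression spring standing upright, tang end down: outer diameter 38 mm, clear bore 28 mm, 70 mm long, wire 4 mm, about 100 g, ends closed and flat. Origin: centre of its underside, z up its axis, x towards the tang. Grip it by its upper coils (top 40 mm) from any side.
- tang (a point): Inner end of the tang, 6.2 mm from the spring's axis along its own x and 2 mm above its underside. The tang is the wire's lower end bent straight inward: a 4 mm round stub in the lowest 4 mm of the spring, from the coil in to this point, on this side only.
- spring_top (a point): Centre of the spring's top end, 70 mm above its origin while it is not compressed.
- coils (a joint): How far the spring is compressed (m): 0 at rest, coils closed up at 0.008. Stiffness 2 N/mm between the upper coils and the lower end, so 2.5 mm is about a 5 N push. It does not twist.
- stand: The unit, fixed to the bench: aluminium flange 110 mm across, 12 mm thick, with a round housing 62 to 68 mm across, its flat top 35 mm above the bench. From its middle rises a steel rod 9 mm in diameter with two round collars on it, 24 mm in diameter, 1 mm chamfers. Origin: centre of the flange's underside, z up the rod, x towards the upper collar's keyway.
- rod_tip (a point): Tip of the spring rod, on its axis, 133 mm above the bench, 98 mm above the seat.
- upper_keyway (a point): Top of the upper collar, at its keyway: on the unit's x, 9 mm from the rod's axis, 78 mm above the seat. The upper collar reaches from 54 to 78 mm above the seat. A keyway is an open slot 10 mm wide, cut in to the rod (4.5 mm from the axis), along the collar's full height.
- lower_collar (a point): On the rod's axis at the top of the lower collar, which reaches from 14 to 40 mm above the seat. Its one keyway, same size, is turned clockwise (seen from above) from the upper one by 34 to 63 degrees, different each time and not measured: find it by feel. The tang turns freely in the gap between the collars (40 to 54 mm) and below the lower one.
- seat (a point): Centre of the housing's flat top, where the spring must sit, 35 mm above the bench; axes as the unit's.
- thin_spring: Another spring, standing: 26 mm across, 55 mm tall, no tang. Not to be used; leave it. Origin at the centre of its underside.
- bush: Brass bush 38 mm across, 22 mm tall, to be left alone. Origin at the centre of its underside.
- spanner: Steel spanner 170 mm long lying flat, to be left alone.
- cover: Red cover 75 x 85 x 34 mm with a black boss 8 mm tall, to be left alone. Origin at the centre of its underside.
- bolt: Dark hex bolt standing on its head, 21 mm across and 42 mm tall, to be left alone. Origin at its underside.
- driver: Screwdriver lying on the bench, to be left alone.
Mind the look-alikes: they are no part of the job. There is more than one size of the stand; the job needs the largest.

How it is judged:
On the way, in this order (a step that is already met when the one before it is completed fails the run):
1. the spring is lifted clear of the bench (height (world z) of spring above 0.06 m), for 0.1 s.
2. the spring is on the rod, its tang below the upper collar (z of spring in the frame of seat below 0.052 m and horizontal distance between spring and seat below 0.006 m), for 0.1 s.
At the end, for the whole second after the job is handed in: The spring stands on the rod, tang end down, its lower end on the housing's seat (within 3 mm of it and 6 mm of the rod's axis), upright within 5 degrees, uncompressed (under 2 mm), at rest (z of spring in the frame of seat below 0.003 m and horizontal distance between spring and seat below 0.006 m and angle between spring's own z axis and vertical below 0.08 rad and value of joint coils below 0.002 m and linear speed of spring below 0.02 m/s); the robot touches nothing.
It fails at once if the spring is forced: it presses on the unit (housing, rod, collars) with over 25 N (contact force between spring and stand above 25 N).
It fails at once if another part or tool on the bench is shifted by over 30 mm (distance of any of thin_spring, bush, spanner, cover, bolt, driver from where it was at the start of the episode above 0.03 m).
It also fails if it takes over 56 s, if anything falls off the work surface, if the arm or the gripper's body presses on something with over 40 N, if the wrist force passes 120 N, or if a joint passes its speed limit or range.

### The arm

A 6-joint arm with a two-finger parallel gripper is mounted at the origin on the work surface. World frame = base frame: x ahead of the robot, y to its left, z up, the work surface at z = 0. Lengths are in m, angles in rad, forces in N, time in s.
With the tool pointing down it reaches from about 0.3 to 0.875 m from the base axis. Payload 6.4 kg.
Tool frame: the origin (TCP) lies midway between the tips of the shut fingers; the grasp point (between the pads) lies 19 mm behind it; x points along the fingers, y is the direction in which the jaws open and shut, and the axes are right-handed (so a half turn about x gives the same grasp; the last joint's range is limited). The gripper opens to 85 mm and grips with 20 to 120 N. Pads are 22 mm wide; open, the fingers measure 114 mm over their backs; the gripper's body (76 mm by 85 mm) begins 54 mm behind the grasp point. The pads swing forward as they close: fully open they stand 13 mm farther back than shut.
Start: joints at [-1.398, 0.181, 1.607, -0, 1.354, -0.206], TCP at [0.213, -0.534, 0.231] pointing down, gripper open.
Joint ranges: [-2.99, 2.99], [-0.89, 2.07], [0.3, 2.58], [-1.14, 4.28], [0, 2.63], [-3.12, 3.12]. Speed limits (rad/s): [2.57, 2.57, 3.01, 3.14, 3.14, 3.14].

### API

Orientations are given as a unit quaternion [w, x, y, z].
In Python, from bench import ctrl gives the robot as it stands.
- The arm moves only by the tool step_arm, never from a script. Its argument "motion" is a list of rows, each a list of 7 numbers: the shift along the tool's x, y, z in mm, then the turn, a rotation vector about the tool's x, y, z in degrees, then the closure in counts, from 0 (fully open) to 255 (shut). In form: [[tx, ty, tz, rx, ry, rz, hand], ...]. A call has 1 to 10 rows; each row is the pose to reach, as a shift and turn from the pose commanded when the call began, along the tool's axes at that moment; what a row does not reach only later rows make up. A row lasts 1/8 s, in which the tool goes at most 62.5 mm and 10.7 degrees, less where a joint would pass 70% of its speed; a pose out of reach is approached as far as the arm can. A call with a gripper value outside its range is refused whole. The fingers move at their own pace and stop on an object; the grip force is fixed at half the most. Time passes only in rows, so rows that repeat a pose let the fingers close. It gives the time, the measured TCP pose, the force and the opening at its end, in the units of the state.
- ctrl.get_obs(): the state, without advancing time (a new reading comes with each control period).
- ctrl.camera(name): name is "side" or "top" or "wrist"; returns (picture, depth): 480x640x3 uint8, red, green, blue; 480x640 float32, m along the optical axis (not along the pixel's ray), 0 where there is no reading.
- ctrl.camera_info(name): a dict with "fx", "fy", "cx", "cy" (pixels), "dist_coeffs" ([k1, k2, p1, p2, k3] as OpenCV has them; the pictures are not rectified), "T" (4x4, takes a point from camera to world coordinates); the wrist camera has in their place "hand_eye" (4x4, takes a point from camera to tool coordinates, whose origin is the TCP and whose axes are the tool frame's). Camera axes: x right, y down, z forward; pixel columns grow to the right and rows downward; lengths in m; the calibration is good to about 2 mm. A picture is of the moment at which its call begins: read the wrist's pose just before it. camera_info takes no time and is no camera call.
- ctrl.hand_in(): hands the job in, once; it reports no verdict.
The state is a dict: "time_s": time; "q": joint angles; "dq": joint speeds; "joint_efforts": joint torques, N m; "eef_pos": TCP position; "eef_rot": TCP orientation; "wrist_force": force on the tool from outside, world axes, zero at the start; "torque": the same for the moment, N m; "opening": opening from 0.0 (shut) to 1.0 (fully open).
Only numpy, scipy, OpenCV 4.12 (cv2) and the standard library are available. Lean on these libraries where they do the work, as an engineer would, in place of code of your own. Each camera call takes 0.05 s, during which the arm holds its last target. There are 200 camera calls.

## Working session

There is one attempt and no reset: what is moved stays moved. The work goes in short steps, Python scripts to look and compute and a tool call to move; the robot and the scene stay as the last step left them, time stands still between calls to the robot, and variables do not carry over. Pictures are saved under pics/ and viewed, about 8 in all and at most 12, crops included, and the job is handed in when it is done.

Besides the shell and the picture viewer there is one more tool, called after "Emit:" as a command line: name --pt "numbers of a row" for each row, then --argument value for the rest. step_arm: Moves the arm, as the interface text tells. Its arguments: {"type":"object","properties":{"motion":{"type":"array","items":{"type":"array","items":{"type":"number"}}}},"required":["motion"]}

```bash
mkdir -p pics; ls
python3 - <<'E'
from bench import ctrl
import cv2,numpy as np
o=ctrl.get_obs();print(o)
for n in("top","side","wrist"):
    p,d=ctrl.camera(n);np.savez(f"{n}0.npz",p=p,d=d);i=ctrl.camera_info(n);print(n,{k:np.round(v,4).tolist() for k,v in i.items() if k!='name' and not isinstance(v,str)})
    cv2.imwrite(f"pics/{n}0.png",p[...,::-1])
E
```

```text
pics
{'time_s': 0.0, 'q': array([-1.39830700e+00,  1.81561009e-01,  1.60800520e+00,  2.98068841e-05,
        1.35376226e+00, -2.06256943e-01]), 'dq': array([-0.00045301,  0.00126247,  0.00015814,  0.00097083, -0.00100566,
        0.00165385]), 'joint_efforts': array([ 3.01652335e-04, -4.44881415e+01, -3.51326430e+01, -2.27512246e-04,
        9.16419842e-03, -8.80264395e-06]), 'eef_pos': array([ 0.21256318, -0.53368737,  0.23037426]), 'eef_rot': array([ 0.13249237,  0.69448625,  0.13371925, -0.69444495]), 'wrist_force': array([0.65364548, 0.37480578, 0.08981304]), 'torque': array([ 0.00135084, -0.0327491 ,  0.00425986]), 'opening': 0.998547913350153}
top {'fx': 614.0278, 'fy': 614.0278, 'cx': 322.1915, 'cy': 247.3068, 'dist_coeffs': [-0.1348, 0.0, 0.0, 0.0, 0.0], 'T': [[-0.0153, -0.9824, 0.186, 0.3281], [-0.9997, 0.011, -0.0236, 0.0084], [0.0211, -0.1863, -0.9823, 1.2486], [0.0, 0.0, 0.0, 1.0]]}
side {'fx': 444.4418, 'fy': 444.4418, 'cx': 318.2002, 'cy': 252.1131, 'dist_coeffs': [0.0289, 0.0, 0.0, 0.0, 0.0], 'T': [[0.9793, -0.1364, 0.1495, 0.4338], [-0.201, -0.5692, 0.7973, -0.6646], [-0.0237, -0.8108, -0.5848, 0.5919], [0.0, 0.0, 0.0, 1.0]]}
wrist {'fx': 419.1054, 'fy': 419.1054, 'cx': 325.1334, 'cy': 241.9823, 'dist_coeffs': [-0.0869, 0.0, 0.0, 0.0, 0.0], 'hand_eye': [[0.0013, -0.2599, 0.9656, -0.1431], [1.0, -0.0006, -0.0015, -0.0023], [0.0009, 0.9656, 0.2599, -0.0657], [0.0, 0.0, 0.0, 1.0]]}
```

View pics/top0.png

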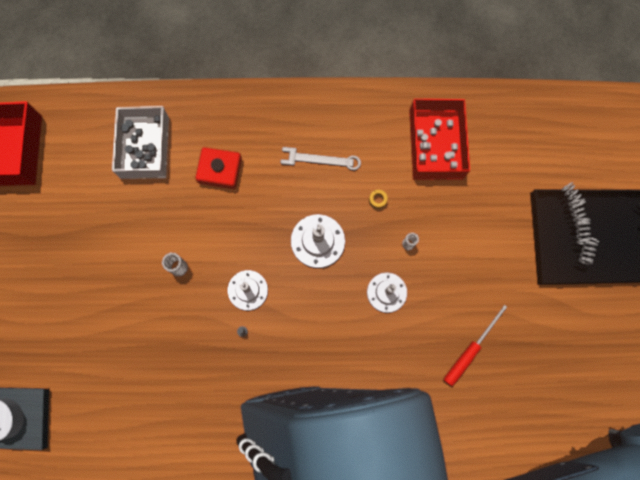

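View pics/side0.png

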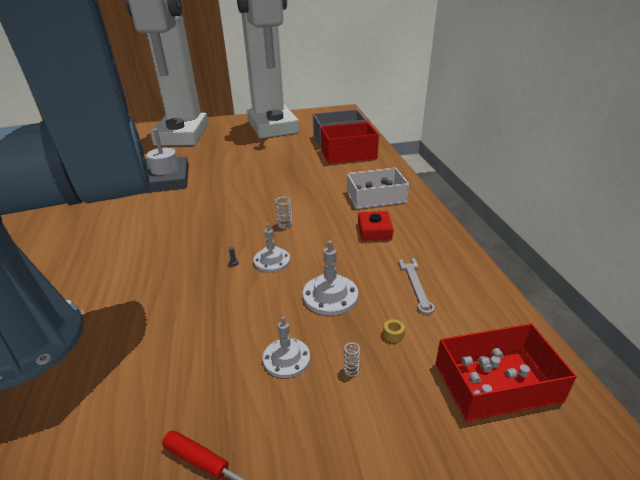

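The top view shows the largest stand at about (318,240). The tang spring is at (175,264) and the thin spring at (411,241). Next I'll measure these roughly, in both views.

```bash
cat > h.py <<'E'
import numpy as np,cv2
from scipy.spatial.transform import Rotation as R
def load(n,k=0):
    z=np.load(f"{n}{k}.npz");return z['p'],z['d']
def KD(i): return np.array([[i['fx'],0,i['cx']],[0,i['fy'],i['cy']],[0,0,1.]]),np.array(i['dist_coeffs'])
def toolT(o):
    T=np.eye(4);w,x,y,z=o['eef_rot'];T[:3,:3]=R.from_quat([x,y,z,w]).as_matrix();T[:3,3]=o['eef_pos'];return T
def camT(i,o=None): return np.array(i['T']) if 'T' in i else toolT(o)@np.array(i['hand_eye'])
def ray(i,T,uv):
    K,D=KD(i);n=cv2.undistortPoints(np.array(uv,float).reshape(-1,1,2),K,D).reshape(-1,2)
    return T[:3,3],np.c_[n,np.ones(len(n))]@T[:3,:3].T
def onplane(i,T,uv,z):
    c,d=ray(i,T,uv);return c+d*((z-c[2])/d[:,2])[:,None]
def cloud(i,T,dep,u0,u1,v0,v1):
    v,u=np.mgrid[v0:v1,u0:u1];uv=np.c_[u.ravel(),v.ravel()];z=dep[v0:v1,u0:u1].ravel()
    c,d=ray(i,T,uv);P=c+d*z[:,None];return P[z>0],uv[z>0]
def proj(i,T,P):
    K,D=KD(i);Ti=np.linalg.inv(T);return cv2.projectPoints(np.array(P,float).reshape(-1,3),cv2.Rodrigues(Ti[:3,:3])[0],Ti[:3,3],K,D)[0].reshape(-1,2)
E
python3 - <<'E'
from h import *; from bench import ctrl
i=ctrl.camera_info("top");T=camT(i);p,d=load("top")
for n,b in dict(spring=(155,200,245,290),stand=(285,350,208,275),thin=(400,425,228,255),bolt=(235,250,322,342)).items():
    P,uv=cloud(i,T,d,*b);m=P[:,2]>.006;print(n,"zmax",np.percentile(P[:,2],[5,99,100]).round(4),"mid",P[m].min(0).round(4),P[m].max(0).round(4))
    for lo,hi in((.008,.016),(.03,.04),(.06,.078),(.105,.12),(.125,.14)):
        s=P[(P[:,2]>lo)&(P[:,2]<hi)]
        if len(s)>3:print(lo,len(s),s.mean(0).round(4),((s.min(0)+s.max(0))/2).round(4),np.ptp(s,axis=0).round(4))
# flange contour
g=cv2.cvtColor(p,cv2.COLOR_RGB2HSV);m=((g[...,1]<60)&(g[...,2]>120)).astype('uint8')
m[:205]=0;m[280:]=0;m[:,:285]=0;m[:,350:]=0
c=max(cv2.findContours(m,0,2)[0],key=cv2.contourArea).reshape(-1,2)
X=onplane(i,T,cv2.convexHull(c).reshape(-1,2),.012);print(cv2.minEnclosingCircle(X[:,:2].astype('float32')))
i2=ctrl.camera_info("side");T2=camT(i2);print(proj(i2,T2,[[*X[:,:2].mean(0),.133]]))
# side flange
p2,d2=load("side");g=cv2.cvtColor(p2,cv2.COLOR_RGB2HSV);m=((g[...,1]<60)&(g[...,2]>120)).astype('uint8')
mm=np.zeros_like(m);mm[272:315,300:362]=m[272:315,300:362]
c=max(cv2.findContours(mm,0,2)[0],key=cv2.contourArea).reshape(-1,2)
X=onplane(i2,T2,cv2.convexHull(c).reshape(-1,2),.012);print(cv2.minEnclosingCircle(X[:,:2].astype('float32')))
for b in((274,294,196,230),):
    P,uv=cloud(i2,T2,d2,*b);s=P[(P[:,2]>.012)];print('side spring',((s.min(0)+s.max(0))/2).round(4),np.ptp(s,axis=0).round(4))
E
```

```text
spring zmax [-0.004   0.0712  0.0738] mid [0.488  0.2486 0.0063] [0.5692 0.3147 0.0738]
0.008 37 [0.5266 0.2721 0.0121] [0.5242 0.2743 0.0119] [0.0332 0.0362 0.0076]
0.03 45 [0.525  0.2738 0.0349] [0.5244 0.2752 0.0349] [0.0353 0.0365 0.0097]
0.06 126 [0.5253 0.2759 0.0684] [0.5256 0.2756 0.067 ] [0.0359 0.0375 0.0136]
stand zmax [-0.0031  0.1141  0.1383] mid [ 0.512  -0.0777  0.006 ] [0.6403 0.0552 0.1383]
0.008 1178 [ 0.5743 -0.0123  0.0121] [ 0.5764 -0.0131  0.012 ] [0.1099 0.1073 0.008 ]
0.03 548 [ 0.5725 -0.0118  0.035 ] [ 0.5754 -0.0126  0.035 ] [0.0617 0.0608 0.0099]
0.06 35 [ 0.5686 -0.0122  0.0708] [ 0.5759 -0.013   0.0695] [0.0232 0.0216 0.0147]
0.105 94 [ 0.5742 -0.0136  0.1126] [ 0.5765 -0.0124  0.112 ] [0.024  0.0211 0.0126]
0.125 18 [ 0.5757 -0.0121  0.132 ] [ 0.5763 -0.0121  0.1322] [0.01   0.0057 0.0123]
thin zmax [-0.0034  0.0573  0.0599] mid [ 0.5565 -0.231   0.006 ] [ 0.6    -0.1861  0.0599]
0.008 17 [ 0.5692 -0.2011  0.012 ] [ 0.5684 -0.1989  0.012 ] [0.0237 0.0204 0.0076]
0.03 29 [ 0.568  -0.1967  0.0354] [ 0.5685 -0.198   0.035 ] [0.0224 0.0239 0.0099]
bolt zmax [-0.003   0.0441  0.0452] mid [0.3798 0.1323 0.0062] [0.4038 0.1522 0.0452]
0.008 28 [0.3938 0.1415 0.0103] [0.3946 0.1423 0.0114] [0.0183 0.02   0.0067]
0.03 10 [0.3935 0.1427 0.0373] [0.3931 0.1432 0.0352] [0.0097 0.0111 0.0093]
((0.5765193700790405, -0.012095324695110321), 0.05622327700257301)
[[328.3556519  240.96156253]]
((0.5761003494262695, -0.01185110304504633), 0.059533074498176575)
side spring [0.5274 0.2735 0.0421] [0.037  0.0439 0.06  ]
```

View pics/wrist0.png

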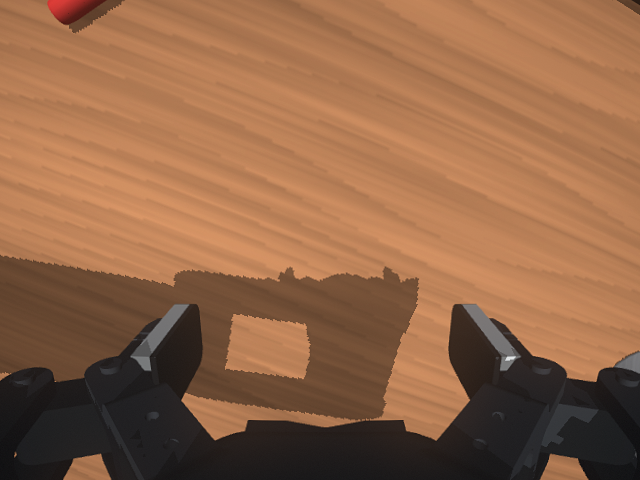

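```bash
cat >> h.py <<'E'
def go(o,pos,Rw=None):
    "numbers for a move from o to world pos (and rotation)"
    T=toolT(o);s=T[:3,:3].T@(np.array(pos)-T[:3,3])*1e3
    r=np.zeros(3) if Rw is None else np.degrees(R.from_matrix(T[:3,:3].T@Rw).as_rotvec())
    return s.round(1),r.round(2)
def down(psi):
    "tool x down, tool z at world azimuth psi(deg)"
    a=np.radians(psi);x=np.array([0,0,-1.]);z=np.array([np.cos(a),np.sin(a),0]);return np.c_[x,np.cross(z,x),z]
E
python3 - <<'E'
from h import *; from bench import ctrl
o=ctrl.get_obs();T=toolT(o);print(T.round(3)); print("az z",np.degrees(np.arctan2(T[1,2],T[0,2])),"az q1",np.degrees(o['q'][0]))
S=np.array([.5763,-.0122]);
for psi in(0,-90,180):
  D=down(psi);print(psi,go(o,[*(S+.066*D[:2,2]),.215],D))
E
```

```text
[[-0.     0.37  -0.929  0.213]
 [ 0.001 -0.929 -0.37  -0.534]
 [-1.    -0.001 -0.     0.231]
 [ 0.     0.     0.     1.   ]]
az z -158.2985864330655 az q1 -80.11786395723168
0 (array([  16.2, -325.7, -592.2]), array([-1.583e+02, -1.100e-01,  0.000e+00]))
-90 (array([  16.1, -288.8, -506.4]), array([-6.83e+01, -6.00e-02,  6.00e-02]))
180 (array([  16.2, -374.5, -469.5]), array([21.7 ,  0.  ,  0.08]))
```

Emit:
step_arm --pt "16 -289 -506 -68.3 0 0 0" --pt "16 -289 -506 -68.3 0 0 0" --pt "16 -289 -506 -68.3 0 0 0" --pt "16 -289 -506 -68.3 0 0 0" --pt "16 -289 -506 -68.3 0 0 0" --pt "16 -289 -506 -68.3 0 0 0" --pt "16 -289 -506 -68.3 0 0 0" --pt "16 -289 -506 -68.3 0 0 0" --pt "16 -289 -506 -68.3 0 0 0" --pt "16 -289 -506 -68.3 0 0 0"

```text
time_s: 1.4
eef_pos: [0.577, -0.0755, 0.2147]
eef_rot: [0.501, 0.499, 0.501, -0.499]
wrist_force: [0.1, -1.4, 0.0]
opening: 1.005
```

Run:
```python
from h import *; from bench import ctrl
o=ctrl.get_obs();print(o['q'].round(3),o['eef_pos']);p,d=ctrl.camera("wrist");np.savez("wrist1.npz",p=p,d=d);np.savez("o1.npz",**o)
i=ctrl.camera_info("wrist");T=camT(i,o);
for z in(.012,.035,.113,.133):print(z,proj(i,T,[.5763,-.0122,z]).round(1))
c=proj(i,T,[.5763,-.0122,.113])[0].astype(int)
im=cv2.resize(p[c[1]-75:c[1]+75,c[0]-100:c[0]+100],None,fx=4,fy=4,interpolation=cv2.INTER_CUBIC);cv2.imwrite("pics/stand1.png",im[...,::-1]);print(c)
# depth slices
for lo,hi in((.1,.12),(.125,.14),(.03,.04)):
    P,uv=cloud(i,T,d,c[0]-90,c[0]+90,max(c[1]-90,0),c[1]+90);s=P[(P[:,2]>lo)&(P[:,2]<hi)];print(lo,len(s),((s.min(0)+s.max(0))/2).round(4),np.ptp(s,axis=0).round(4))
D=down(-90);print(go(o,[.5255,.275-.066,.14]))
```

```text
[-3.340e-01  2.110e-01  1.605e+00  1.000e-03  1.326e+00 -3.380e-01] [ 0.57702546 -0.07547712  0.21472075]
0.012 [[325.9 136.4]]
0.035 [[325.9 136.8]]
0.113 [[325.9 138.6]]
0.133 [[325.9 139.3]]
[325 138]
0.1 948 [ 0.5766 -0.0086  0.108 ] [0.0235 0.0235 0.015 ]
0.125 224 [ 0.5769 -0.0085  0.1317] [0.0085 0.0083 0.0068]
0.03 4196 [ 0.5762 -0.0085  0.0344] [0.062  0.0623 0.0084]
(array([  75. ,  -50.4, -284.6]), array([0., 0., 0.]))
```

View pics/stand1.png

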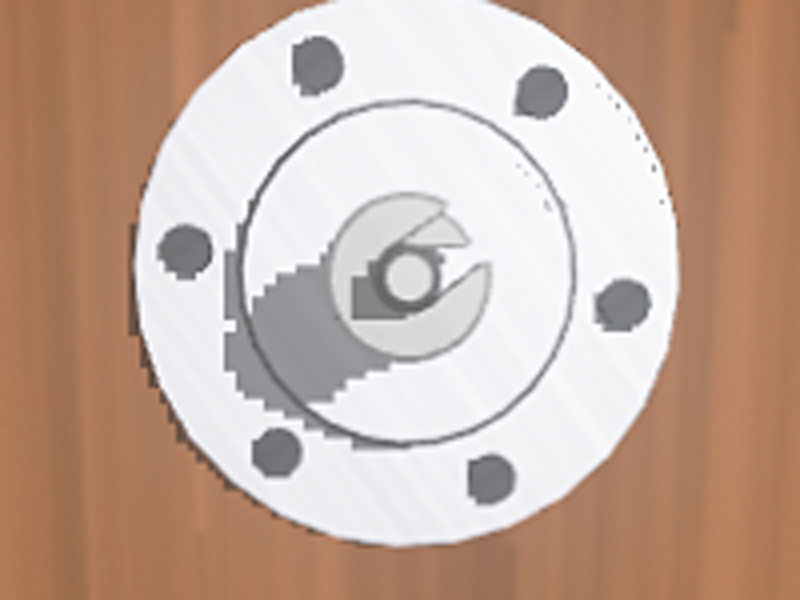

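The picture shows the rod at about (410,277). The upper keyway opens about 36° above image right, which is world azimuth ~36°. Through it I can see a horizontal edge of the lower collar's slot, so the lower keyway is probably near azimuth 0°. I'll re-measure at rest.

```bash
cat > stand.py <<'E'
from h import *; from bench import ctrl
i=ctrl.camera_info("wrist")
for k in range(3):
    o=ctrl.get_obs();p,d=ctrl.camera("wrist");T=camT(i,o);print(o['eef_pos'].round(4),abs(o['dq']).max().round(4))
c=proj(i,T,[.5763,-.0122,.113])[0].astype(int)
P,uv=cloud(i,T,d,c[0]-90,c[0]+90,max(c[1]-90,0),c[1]+90)
for lo,hi in((.1,.116),(.125,.14),(.03,.04)):
    s=P[(P[:,2]>lo)&(P[:,2]<hi)];print(lo,len(s),((s.min(0)+s.max(0))/2).round(4),np.ptp(s,axis=0).round(4))
C=(P[P[:,2]>.1][:,:2].min(0)+P[P[:,2]>.1][:,:2].max(0))/2
for n,lo,hi in(("up",.1,.12),("low",.066,.09)):
    s=P[(P[:,2]>lo)&(P[:,2]<hi)][:,:2]-C;r=np.hypot(*s.T);a=np.degrees(np.arctan2(s[:,1],s[:,0]))
    for r0,r1 in((6,8),(8,10),(10,12)):
        k=(r>r0/1e3)&(r<r1/1e3);print(n,r0,np.histogram(a[k],np.arange(-30,111,5))[0])
E
python3 stand.py
```

```text
[ 0.5775 -0.075   0.2147] 0.0611
[ 0.5764 -0.0769  0.2147] 0.054
[ 0.5757 -0.0782  0.2148] 0.0394
0.1 947 [ 0.5768 -0.0086  0.1088] [0.0228 0.0234 0.0142]
0.125 226 [ 0.5772 -0.0084  0.1315] [0.0085 0.0088 0.0073]
0.03 4233 [ 0.5765 -0.0085  0.0341] [0.0621 0.0618 0.008 ]
up 6 [5 3 4 3 3 2 1 0 0 0 0 0 0 0 0 0 0 0 0 0 1 3 3 4 5 5 4 3]
up 8 [5 5 4 6 5 3 6 2 1 0 0 0 0 0 0 0 0 0 1 3 6 5 4 3 8 3 5 5]
up 10 [6 4 5 5 6 3 6 6 3 0 0 0 0 0 0 0 0 0 6 6 5 7 8 4 6 8 6 6]
low 6 [0 0 0 0 0 1 0 0 0 0 0 0 0 0 0 2 2 2 2 3 3 2 2 1 0 0 0 0]
low 8 [0 0 0 0 0 0 1 1 0 0 0 0 1 3 3 4 5 3 4 4 1 0 0 0 0 0 0 0]
low 10 [0 0 0 0 0 0 0 0 0 0 0 1 4 4 3 4 4 6 3 0 0 0 0 0 0 0 0 0]
```

Emit:
step_arm --pt "0 -50 -285 0 0 0 0" --pt "0 -50 -285 0 0 0 0" --pt "0 -50 -285 0 0 0 0" --pt "0 -50 -285 0 0 0 0" --pt "0 -50 -285 0 0 0 0" --pt "75 -50 -285 0 0 0 0" --pt "75 -50 -285 0 0 0 0" --pt "75 -50 -285 0 0 0 0" --pt "75 -50 -285 0 0 0 0" --pt "75 -50 -285 0 0 0 0"

```text
time_s: 2.85
eef_pos: [0.5274, 0.206, 0.1423]
eef_rot: [0.5, 0.501, 0.499, -0.499]
wrist_force: [-0.0, 0.0, -0.2]
opening: 0.998
```

```bash
cat > spring.py <<'E'
from h import *; from bench import ctrl
import sys
i=ctrl.camera_info("wrist")
for k in range(3):
    o=ctrl.get_obs();p,d=ctrl.camera("wrist");T=camT(i,o)
print(o['eef_pos'].round(4),abs(o['dq']).max().round(4))
c=proj(i,T,[.5255,.275,.07])[0].astype(int);print(c,proj(i,T,[.5255,.275,.0]).round(1))
v0=max(c[1]-75,0)
P,uv=cloud(i,T,d,c[0]-80,c[0]+80,v0,c[1]+75)
for lo,hi in((.06,.08),(.03,.06),(.01,.03)):
    s=P[(P[:,2]>lo)&(P[:,2]<hi)];print(lo,len(s),((s.min(0)+s.max(0))/2).round(4),np.ptp(s,axis=0).round(4))
s=P[P[:,2]>.05][:,:2];C=(s.min(0)+s.max(0))/2
b=P[(P[:,2]<.01)&(P[:,2]>.0015)];q=b[:,:2]-C;r=np.hypot(*q.T);k=r<.0135
print("inner low pts",k.sum(),np.c_[q[k]*1e3,b[k,2]*1e3].round(1)[:40].tolist())
im=cv2.resize(p[v0:v0+150,c[0]-100:c[0]+100],None,fx=4,fy=4,interpolation=cv2.INTER_CUBIC);cv2.imwrite(f"pics/{sys.argv[1]}.png",im[...,::-1])
E
python3 spring.py spring1
```

```text
[0.5268 0.2062 0.1416] 0.0077
[323 128] [[324.1 129. ]]
0.06 1836 [0.526  0.2789 0.0665] [0.037  0.0371 0.013 ]
0.03 584 [0.526  0.2793 0.0449] [0.0303 0.0307 0.0298]
0.01 291 [0.5259 0.2794 0.02  ] [0.0302 0.0304 0.02  ]
inner low pts 175 [[4.6, 12.6, 1.6], [-1.9, 12.0, 1.9], [-0.6, 12.0, 1.7], [3.3, 12.0, 1.8], [4.0, 11.4, 1.7], [-5.8, 10.7, 2.1], [1.4, 10.7, 2.6], [6.6, 10.7, 2.1], [-5.1, 10.1, 1.6], [-3.8, 10.1, 2.2], [-1.9, 10.1, 1.9], [0.1, 10.1, 1.6], [0.7, 10.1, 1.8], [2.7, 10.1, 1.6], [-0.6, 9.5, 1.6], [5.3, 9.5, 1.6], [-0.6, 8.9, 1.6], [3.3, 8.2, 1.5], [7.2, 8.2, 2.0], [8.5, 8.2, 1.6], [10.5, 8.2, 2.0], [-8.4, 7.6, 1.7], [-7.7, 7.0, 2.0], [-5.8, 7.0, 1.6], [-2.5, 6.3, 2.6], [9.2, 6.3, 2.4], [-10.4, 5.7, 1.7], [-5.1, 5.7, 1.8], [-5.8, 5.1, 2.0], [4.0, 5.1, 2.0], [5.3, 5.1, 1.9], [-11.7, 4.5, 1.5], [-9.7, 4.5, 1.8], [-2.5, 4.4, 1.6], [12.4, 4.4, 2.1], [-8.4, 3.8, 2.2], [-7.8, 3.8, 1.8], [-4.5, 3.8, 1.5], [2.0, 3.8, 1.9], [9.2, 3.8, 1.6]]
```

View pics/spring1.png

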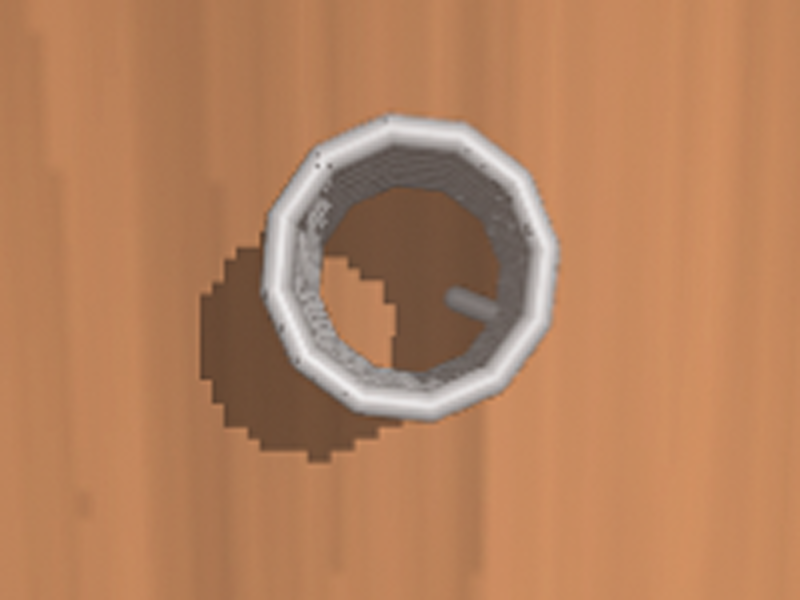

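The tang's tip is at about (450,295) and its root at (495,312), which gives an azimuth of about −22°. Wrist and top cameras disagree by 3.6 mm in y, so I'll view again with the tool turned 90° to find the hand-eye bias.

Emit:
step_arm --pt "0 65 -72 -90 0 0 0" --pt "0 65 -72 -90 0 0 0" --pt "0 65 -72 -90 0 0 0" --pt "0 65 -72 -90 0 0 0" --pt "0 65 -72 -90 0 0 0" --pt "0 65 -72 -90 0 0 0" --pt "0 65 -72 -90 0 0 0" --pt "0 65 -72 -90 0 0 0" --pt "0 65 -72 -90 0 0 0" --pt "0 65 -72 -90 0 0 0"

```text
time_s: 4.25
eef_pos: [0.5909, 0.2785, 0.1405]
eef_rot: [0.707, 0.0, 0.707, -0.0]
wrist_force: [-0.1, 0.4, -0.6]
opening: 1.001
```

```bash
python3 - <<'E'
from bench import ctrl
for k in range(4): ctrl.camera("wrist")
E
python3 spring.py spring2 | grep -v inner
python3 - <<'E'
from h import *;from bench import ctrl
o=ctrl.get_obs();T=toolT(o);print(T.round(3))
E
```

```text
[0.5909 0.2784 0.1403] 0.0033
[313 132] [[316.2 131.7]]
0.06 1800 [0.5261 0.279  0.0666] [0.0379 0.0366 0.013 ]
0.03 596 [0.5262 0.2788 0.045 ] [0.0306 0.0302 0.0298]
0.01 286 [0.5262 0.2789 0.02  ] [0.0298 0.03   0.0199]
[[ 0.     0.     1.     0.591]
 [ 0.     1.    -0.     0.278]
 [-1.     0.     0.     0.14 ]
 [ 0.     0.     0.     1.   ]]
```

The wrist camera agrees with itself across both yaws, so it has no bias and the fixed cameras are the ones off. That puts the spring at (0.5261, 0.2790) and the stand at (0.5767, −0.0085). Next is the grasp.

Emit:
step_arm --pt "0 0.6 -64.8 20 0 0 0" --pt "0 0.6 -64.8 60 0 0 0" --pt "0 0.6 -64.8 60 0 0 0" --pt "0 0.6 -64.8 60 0 0 0" --pt "0 0.6 -64.8 60 0 0 0" --pt "0 0.6 -64.8 60 0 0 0" --pt "30 0.6 -64.8 60 0 0 0" --pt "60 0.6 -64.8 60 0 0 0" --pt "90 0.6 -64.8 60 0 0 0" --pt "105 0.6 -64.8 60 0 0 0"

```text
time_s: 5.85
eef_pos: [0.5251, 0.2787, 0.0336]
eef_rot: [0.612, 0.353, 0.613, -0.354]
wrist_force: [-0.5, 0.7, 1.0]
opening: 1.001
```

Emit:
step_arm --pt "0 0 0 0 0 0 0" --pt "0 0 0 0 0 0 0" --pt "0 0 0 0 0 0 0"

```text
time_s: 6.22
eef_pos: [0.5272, 0.2793, 0.0367]
eef_rot: [0.613, 0.354, 0.612, -0.353]
wrist_force: [-0.6, 0.9, 0.7]
opening: 1.001
```

Emit:
step_arm --pt "0 0 0 0 0 0 110" --pt "0 0 0 0 0 0 130" --pt "0 0 0 0 0 0 140" --pt "0 0 0 0 0 0 150" --pt "0 0 0 0 0 0 255" --pt "0 0 0 0 0 0 255" --pt "0 0 0 0 0 0 255" --pt "0 0 0 0 0 0 255"

```text
time_s: 7.22
eef_pos: [0.5261, 0.279, 0.0353]
eef_rot: [0.612, 0.354, 0.612, -0.354]
wrist_force: [-0.5, -0.7, 1.4]
opening: 0.415
```

Emit:
step_arm --pt "-10 0 0 0 0 0 255" --pt "-30 0 0 0 0 0 255" --pt "-60 0 0 0 0 0 255" --pt "-100 0 0 0 0 0 255" --pt "-140 0 0 0 0 0 255" --pt "-170 0 0 0 0 0 255" --pt "-175 0 0 0 0 0 255"

```text
time_s: 8.1
eef_pos: [0.5277, 0.2795, 0.2144]
eef_rot: [0.614, 0.355, 0.611, -0.352]
wrist_force: [0.3, 0.5, -0.4]
opening: 0.419
```

Emit:
step_arm --pt "0 -10 27 -7 0 0 255" --pt "0 -25 69 -15 0 0 255" --pt "0 -40 110 -24 0 0 255" --pt "0 -55 151 -33 0 0 255" --pt "0 -70 192 -42 0 0 255" --pt "0 -85 233 -50 0 0 255" --pt "0 -97 266 -57 0 0 255" --pt "0 -99.9 274.3 -59 0 0 255" --pt "0 -99.9 274.3 -59 0 0 255" --pt "0 -99.9 274.3 -59 0 0 255"

```text
time_s: 9.35
eef_pos: [0.5762, -0.0079, 0.2097]
eef_rot: [0.707, 0.006, 0.707, -0.006]
wrist_force: [0.0, 0.2, -1.0]
opening: 0.417
```

Run:
```python
from h import *; from bench import ctrl
for k in range(6): o=ctrl.get_obs(); p,d=ctrl.camera("side")
print(o['time_s'],o['eef_pos'].round(4),abs(o['dq']).max().round(3),o['wrist_force'].round(2),o['torque'].round(3),o['q'].round(2))
i=ctrl.camera_info("side");T=camT(i);X=o['eef_pos'];b=X-[0,0,.035];print(proj(i,T,[b,[.5763,-.012,.133],[.5763,-.012,.035]]).round(1))
c=[330,215];im=cv2.resize(p[c[1]-75:c[1]+75,c[0]-100:c[0]+100],None,fx=4,fy=4,interpolation=cv2.INTER_CUBIC);cv2.imwrite("pics/held.png",im[...,::-1])
T=toolT(o);print("zaz",np.degrees(np.arctan2(T[1,2],T[0,2])),T[:,0].round(4), go(o,[.5767,-.0085,.2]))
```

```text
9.6 [ 0.5767 -0.0079  0.2103] 0.003 [ 0.    0.85 -0.13] [-0.026  0.032 -0.001] [-0.22  0.2   1.62  0.    1.31 -1.77]
[[328.2 220.8]
 [328.8 241.8]
 [329.2 283.2]]
zaz -0.9567341322289252 [-1.e-04  1.e-04 -1.e+00  0.e+00] (array([10.3, -0.6,  0.1]), array([0., 0., 0.]))
```

View pics/held.png

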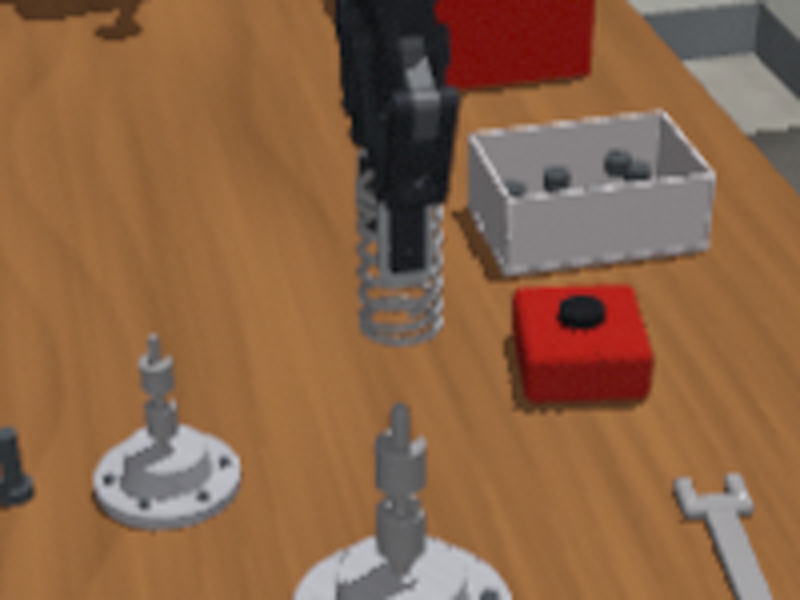

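The side view shows the spring hanging upright and in line with the rod. The spring's bottom is at crop (400,340) and the rod tip at (400,408). Descending to just above the upper collar.

Emit:
step_arm --pt "10 -0.6 0 0 0 0 255" --pt "20 -0.6 0 0 0 0 255" --pt "30 -0.6 0 0 0 0 255" --pt "38 -0.6 0 0 0 0 255" --pt "45 -0.6 0 0 0 0 255" --pt "50 -0.6 0 0 0 0 255" --pt "55 -0.6 0 0 0 0 255" --pt "56 -0.6 0 0 0 0 255" --pt "56 -0.6 0 0 0 0 255" --pt "56 -0.6 0 0 0 0 255"

```text
time_s: 10.9
eef_pos: [0.577, -0.0092, 0.1546]
eef_rot: [0.707, 0.006, 0.707, -0.006]
wrist_force: [0.6, 0.2, -0.3]
opening: 0.415
```

Emit:
step_arm --pt "2 0 0 0 0 0 255" --pt "4 0 0 0 0 0 255" --pt "6 0 0 0 0 0 255" --pt "7 0 0 0 0 0 255" --pt "8 0 0 0 0 0 255" --pt "9 0 0 0 0 0 255" --pt "9 0 0 0 0 0 255"

```text
time_s: 11.78
eef_pos: [0.5767, -0.0091, 0.1452]
eef_rot: [0.707, 0.006, 0.707, -0.006]
wrist_force: [0.4, 0.1, 0.1]
opening: 0.412
```

Emit:
step_arm --pt "2 0 0 0 0 0 255" --pt "4 0 0 0 0 0 255" --pt "6 0 0 0 0 0 255" --pt "6 0 0 0 0 0 255"

```text
time_s: 12.28
eef_pos: [0.5766, -0.0091, 0.139]
eef_rot: [0.707, 0.006, 0.707, -0.006]
wrist_force: [0.1, 0.3, -0.1]
opening: 0.416
```

Emit:
step_arm --pt "2 0 0 0 0 0 255" --pt "4 0 0 0 0 0 255" --pt "6 0 0 0 0 0 255" --pt "8 0 0 0 0 0 255" --pt "10 0 0 0 0 0 255" --pt "10 0 0 0 0 0 255"

```text
time_s: 13.02
eef_pos: [0.5766, -0.0091, 0.129]
eef_rot: [0.707, 0.006, 0.707, -0.006]
wrist_force: [0.1, 0.3, -0.9]
opening: 0.41
```

Emit:
step_arm --pt "2 0 0 0 0 0 255" --pt "4 0 0 0 0 0 255" --pt "6 0 0 0 0 0 255" --pt "8 0 0 0 0 0 255" --pt "10 0 0 0 0 0 255" --pt "12 0 0 0 0 0 255" --pt "12.5 0 0 0 0 0 255" --pt "12.5 0 0 0 0 0 255"

```text
time_s: 14.02
eef_pos: [0.5767, -0.0091, 0.1168]
eef_rot: [0.707, 0.006, 0.707, -0.006]
wrist_force: [-0.0, -0.1, -0.1]
opening: 0.412
```

The tang is now in the gap with no contact force. Twisting clockwise 37° toward the estimated lower keyway, then a gentle descent.

Emit:
step_arm --pt "0 0 0 7 0 0 255" --pt "0 0 0 14 0 0 255" --pt "0 0 0 21 0 0 255" --pt "0 0 0 28 0 0 255" --pt "0 0 0 34 0 0 255" --pt "0 0 0 37 0 0 255" --pt "0 0 0 37 0 0 255" --pt "0 0 0 37 0 0 255"

```text
time_s: 15.02
eef_pos: [0.5768, -0.0092, 0.1169]
eef_rot: [0.669, 0.23, 0.669, -0.23]
wrist_force: [-0.7, 0.9, -1.1]
opening: 0.411
```

Emit:
step_arm --pt "2 0 0 0 0 0 255" --pt "4 0 0 0 0 0 255" --pt "6 0 0 0 0 0 255" --pt "7.5 0 0 0 0 0 255" --pt "8.5 0 0 0 0 0 255" --pt "8.5 0 0 0 0 0 255" --pt "8.5 0 0 0 0 0 255"

```text
time_s: 15.9
eef_pos: [0.5768, -0.0091, 0.1084]
eef_rot: [0.669, 0.23, 0.669, -0.23]
wrist_force: [-0.7, -0.6, -0.8]
opening: 0.416
```

Emit:
step_arm --pt "1 0 0 0 0 0 255" --pt "2 0 0 0 0 0 255" --pt "2.5 0 0 0 0 0 255" --pt "2.5 0 0 0 0 0 255" --pt "2.5 0 0 0 0 0 255"

```text
time_s: 16.52
eef_pos: [0.5768, -0.0091, 0.1058]
eef_rot: [0.669, 0.23, 0.669, -0.23]
wrist_force: [0.6, -0.3, -0.8]
opening: 0.412
```

The tang is 4 mm past the collar's top and the force hasn't risen, so it's in the lower keyway. Continuing in small steps.

Emit:
step_arm --pt "1 0 0 0 0 0 255" --pt "2 0 0 0 0 0 255" --pt "4 0 0 0 0 0 255" --pt "5 0 0 0 0 0 255" --pt "5 0 0 0 0 0 255"

```text
time_s: 17.15
eef_pos: [0.5766, -0.0091, 0.1006]
eef_rot: [0.668, 0.23, 0.669, -0.23]
wrist_force: [-0.0, 1.1, -0.6]
opening: 0.415
```

Emit:
step_arm --pt "2 0 0 0 0 0 255" --pt "4 0 0 0 0 0 255" --pt "6 0 0 0 0 0 255" --pt "6 0 0 0 0 0 255"

```text
time_s: 17.65
eef_pos: [0.5765, -0.0091, 0.0945]
eef_rot: [0.668, 0.23, 0.669, -0.23]
wrist_force: [-0.4, 1.0, -0.9]
opening: 0.414
```

Emit:
step_arm --pt "2 0 0 0 0 0 255" --pt "4 0 0 0 0 0 255" --pt "6 0 0 0 0 0 255" --pt "6 0 0 0 0 0 255"

```text
time_s: 18.15
eef_pos: [0.5766, -0.0091, 0.0885]
eef_rot: [0.668, 0.23, 0.669, -0.23]
wrist_force: [0.3, 0.8, -0.6]
opening: 0.417
```

Emit:
step_arm --pt "2 0 0 0 0 0 255" --pt "4 0 0 0 0 0 255" --pt "6 0 0 0 0 0 255" --pt "8 0 0 0 0 0 255" --pt "8 0 0 0 0 0 255"

```text
time_s: 18.77
eef_pos: [0.5766, -0.0091, 0.0805]
eef_rot: [0.668, 0.23, 0.669, -0.23]
wrist_force: [0.3, 0.6, -1.2]
opening: 0.414
```

Emit:
step_arm --pt "2 0 0 0 0 0 255" --pt "4 0 0 0 0 0 255" --pt "6 0 0 0 0 0 255" --pt "8 0 0 0 0 0 255" --pt "8 0 0 0 0 0 255"

```text
time_s: 19.4
eef_pos: [0.5765, -0.0091, 0.0725]
eef_rot: [0.668, 0.23, 0.669, -0.23]
wrist_force: [0.8, -0.3, -1.1]
opening: 0.416
```

Emit:
step_arm --pt "1 0 0 0 0 0 255" --pt "2 0 0 0 0 0 255" --pt "2.5 0 0 0 0 0 255" --pt "2.5 0 0 0 0 0 255" --pt "2.5 0 0 0 0 0 255"

```text
time_s: 20.02
eef_pos: [0.5769, -0.0092, 0.0705]
eef_rot: [0.669, 0.23, 0.668, -0.23]
wrist_force: [-0.5, -0.3, 1.5]
opening: 0.413
```

There's light contact at seat height, so I'll release and retract.

Emit:
step_arm --pt "0 0 0 0 0 0 130" --pt "0 0 0 0 0 0 120" --pt "0 0 0 0 0 0 100" --pt "0 0 0 0 0 0 50" --pt "0 0 0 0 0 0 0" --pt "0 0 0 0 0 0 0" --pt "0 0 0 0 0 0 0"

```text
time_s: 20.9
eef_pos: [0.5767, -0.0091, 0.0703]
eef_rot: [0.669, 0.23, 0.669, -0.23]
wrist_force: [-0.1, -0.0, -0.3]
opening: 0.999
```

Emit:
step_arm --pt "-5 0 0 0 0 0 0" --pt "-15 0 0 0 0 0 0" --pt "-35 0 0 0 0 0 0" --pt "-65 0 0 0 0 0 0" --pt "-105 0 0 0 0 0 0" --pt "-145 0 0 0 0 0 0" --pt "-160 0 0 0 0 0 0" --pt "-160 0 66 0 0 0 0" --pt "-160 0 66 0 0 0 0" --pt "-160 0 66 0 0 0 0"

```text
time_s: 22.15
eef_pos: [0.628, -0.0498, 0.2289]
eef_rot: [0.668, 0.23, 0.669, -0.23]
wrist_force: [-0.2, 0.5, 0.7]
opening: 1.004
```

Run:
```python
from h import *; from bench import ctrl
for k in range(5): o=ctrl.get_obs(); p,d=ctrl.camera("wrist")
i=ctrl.camera_info("wrist");T=camT(i,o);print(o['time_s'],o['eef_pos'].round(4),abs(o['dq']).max().round(3))
c=proj(i,T,[.5767,-.0085,.105])[0].astype(int);v0=max(c[1]-75,0);P,uv=cloud(i,T,d,c[0]-80,c[0]+80,v0,c[1]+75)
r=np.hypot(P[:,0]-.5767,P[:,1]+.0085);s=P[(r>.0145)&(r<.023)&(P[:,2]>.09)]
print("top z pct",np.percentile(s[:,2],[50,80,95,100]).round(4),"ctr",((s.min(0)+s.max(0))/2).round(4),np.ptp(s,axis=0).round(4))
g=P[s.shape[0]*0:][(r>.0145)&(r<.022)&(P[:,2]>.1)];A=np.c_[g[:,:2],np.ones(len(g))];k=np.linalg.lstsq(A,g[:,2],rcond=None)[0];print("tilt",k[:2].round(3))
w=cv2.resize(p[v0:v0+150,c[0]-75:c[0]+75],(480,480),interpolation=cv2.INTER_CUBIC)
q,_=ctrl.camera("side");q=cv2.resize(q[200:320,290:370],(320,480),interpolation=cv2.INTER_CUBIC);cv2.imwrite("pics/end.png",np.hstack([w,q])[...,::-1])
```

```text
22.35 [ 0.6281 -0.049   0.2303] 0.004
top z pct [0.1049 0.1056 0.1061 0.1079] ctr [ 0.5779 -0.0084  0.099 ] [0.0376 0.037  0.0177]
tilt [-0.003  0.007]
```

View pics/end.png

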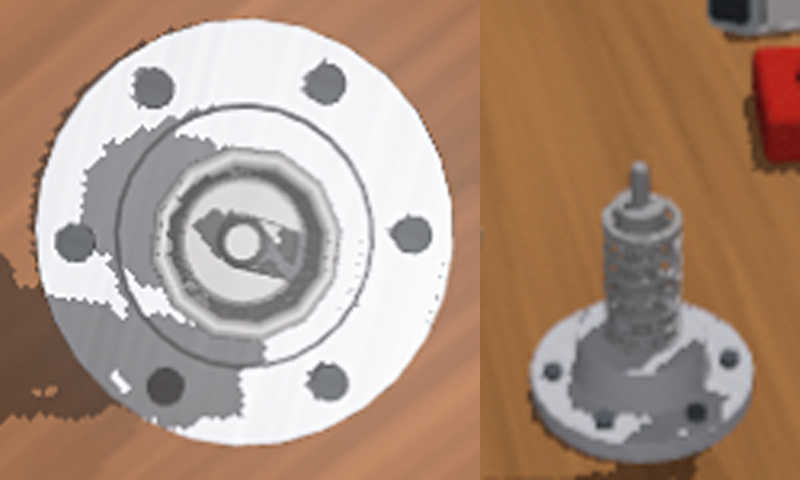

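The spring's top is at z ≈ 0.105 m, as expected for the 35 mm seat plus 70 mm spring. It's centred within about 1.2 mm and level, so I'm handing in.

```bash
python3 -c "
from bench import ctrl
print(ctrl.hand_in())"
```

```text
the job is handed in; nothing more can be done
None
```

The tang spring is fitted on the rod of the largest stand and sits home on the housing. I have released it and handed the job in; the hand-in reports no verdict.

- **How it went:** The tang went straight through the upper keyway. I then twisted it 37° clockwise in the gap, and it dropped through the lower keyway without snagging. The wrist force stayed within about 1.5 N while the spring was going on, and it was released at about 21 s on the robot's clock.
- **Last checks:** The spring's top is at z ≈ 0.105 m, which matches the 35 mm seat plus the 70 mm spring uncompressed. Its centre is within about 1.2 mm of the rod's axis, and its tilt is under 0.01 rad. The gripper is open and clear above the unit.
- **Disagreement:** The top camera (and the side camera, where checked) put parts 3–4 mm off in y compared with the wrist camera. The wrist camera gave the same position for the spring from two yaws 90° apart, so I used its values.
- **Not checked:** I did not re-measure the other parts and tools at the end. The gripper was not near them, apart from passing well above.

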